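# Slide a vial carton down the sampler's intake lane

## Task

Push the blue vial carton slowly along the metal plate, down the lane between the two orange guide rails, until it sits squarely against the black end stop. Nothing, neither the carton nor the robot, may touch either rail (they are alarm strips), so line the carton up in front of the lane before it goes in. Only push it with the fingers: do not grip, lift or tip it; leave the glassware and tools around it where they are, and end with the robot clear.

Things in the scene. Friction and masses are not known exactly. Their poses are not given: they have to be found in the camera images.
- dock: Intake lane fixed to the bench: aluminium plate 320 x 200 mm, 8 mm thick, with two orange rails and a black end stop. Origin on the bench surface below the middle of the lane's mouth; x points down the lane to the stop, y to its left, z up. Plate spans x -165 to 155 mm, y -100 to 100 mm, top at z 8 mm. A thin grey line on it marks the lane's middle.
- stop_face (a point): Centre of the end stop's face, at dock x 130 mm, z 28 mm. The stop is a rigid black block across the whole lane, its top at z 48 mm; axes as the dock's.
- rail_left: Left orange rail (+y of the dock), 130 x 12 x 22 mm, fixed on the plate from dock x 0 (mouth) to 130 mm; inner face at dock y +57 mm, top at z 30 mm (the lane is 114 mm wide). Origin under its centre, on the plate. Nothing may touch it.
- rail_right: Right orange rail (-y of the dock), 130 x 12 x 22 mm, from dock x 0 to 130 mm; inner face at dock y -57 mm, top at z 30 mm. Origin under its centre, on the plate. Nothing may touch it.
- carton: Rigid closed blue carton, white band and label, 100 mm long (its x), 90 mm wide (its y), 62 mm tall, about 0.3 kg; origin at the centre of its underside, which lies on the plate. It starts before the lane's mouth, up to 35 mm to one side and 12 degrees askew, and slides freely. Against the stop its origin is at dock x 80 mm.
- trap_bottle: Clear jar with black cap, 56 mm across, 100 mm tall, standing left of the lane; origin at centre of underside. Leave alone.
- amber_bottle: Amber bottle, 68 mm across, 150 mm tall, standing right of the lane; origin at centre of underside. Leave alone.
- beaker: Glass beaker, 70 mm across, 85 mm tall, right of the plate; origin at centre of underside. Leave alone.
- flask: Round flask in a cork ring, 90 mm across, 137 mm tall, left of the lane; origin at centre of underside. Leave alone.
- clip: Steel joint clip with black screw, 60 x 20 x 26 mm, lying right of the lane; origin at its underside. Leave alone.
- vial: Small vial with white cap, 24 mm across, 45 mm tall, right of the mouth of the lane, off the plate; origin at centre of underside. Leave alone.
- spatula: Flat steel lab spatula, 166 mm long, 16 mm wide, 6 mm thick, lying left of the plate; origin at the underside of its middle. Leave alone.

How it is judged:
By the outcome, as a careful person would: the job done as asked, in the order asked, and still so for the second after the job is handed in, with the robot touching nothing.
It also fails if it takes over 72 s, if anything falls off the work surface, if the arm or the gripper's body presses on something with over 40 N, if the wrist force passes 120 N, or if a joint passes its speed limit or range.

## Robot

A 7-joint arm with a two-finger parallel gripper is mounted at the origin on the work surface. World frame = base frame: x ahead of the robot, y to its left, z up, the work surface at z = 0. Lengths are in mm, angles in rad, forces in N, time in s.
With the tool pointing down it reaches from about 400 to 875 mm from the base axis. Payload 4.4 kg.
Tool frame: the origin (TCP) lies midway between the tips of the shut fingers; the grasp point (between the pads) lies 19 mm behind it (ctrl.grip_point_offset is the distance from the TCP to the grasp point, in mm); z points along the fingers, x is the direction in which the jaws open and shut, and the axes are right-handed (so a half turn about z gives the same grasp; the last joint's range is limited). The gripper opens to 85 mm and grips with 20 to 120 N. Pads are 22 mm wide; open, the fingers measure 114 mm over their backs; the gripper's body (76 mm by 85 mm) begins 54 mm behind the grasp point. The pads swing forward as they close: fully open they stand 13 mm farther back than shut.
Start: joints at [-1.269, 0.628, 0.038, 1.517, -0.027, 0.996, -0.02], TCP at [233.694, 606.552, 231.313] pointing down, gripper open.
Joint ranges: [-3.06, 3.06], [-0.37, 2.12], [-1.25, 1.32], [0.18, 2.47], [-1.1, 4.24], [0.23, 1.98], [-2.94, 2.94]. Speed limits (rad/s): [2.57, 2.57, 3.14, 3.14, 3.14, 3.14, 3.14].

## Interface

Orientations are given as [roll, pitch, yaw] about the fixed x, y, z axes, in that order (R = Rz(yaw) Ry(pitch) Rx(roll)).
In Python, from cell import ctrl, viewer gives the robot as it stands.
- The arm moves only by the tool apply_moves, never from a script. Its argument "series" is a list that holds one entry, the list of rows, each a list of 6 numbers: the shift along the tool's x, y, z normalised to -1 to 1, where 1 is 50 mm, then the turn, a rotation vector about the tool's x, y, z normalised to -1 to 1, where 1 is 6 degrees. In form: [[[tx, ty, tz, rx, ry, rz], ...]]. A call has exactly 5 rows; each row shifts and turns the commanded pose from where the row before left it, along the tool's axes as they then stand; what a row does not reach is not made up. A row lasts 1/8 s, in which the tool goes at most 62.5 mm and 10.7 degrees, less where a joint would pass 70% of its speed; a pose out of reach is approached as far as the arm can. A call with a number of a shift or a turn outside -1 to 1 is refused whole. A call with a gripper value outside its range is refused whole. "claw" is the gripper command: -1 is shut, 1 is fully open, values between are in proportion, set as the call begins (left out, the last holds). The fingers move at their own pace and stop on an object; the grip force is fixed at half the most. Time passes only in rows, so rows that do not move let the fingers close, or fill a call up. It gives the time, the measured TCP pose, the force and the opening at its end, in the units of the state.
- ctrl.read_state(): the state, without advancing time (a new reading comes with each control period).
- viewer.get_image(name): name is "side" or "top"; returns the picture (400x640x3 uint8, blue, green, red); there is no depth.
- viewer.camera_info(name): a dict with "K" (3x3 intrinsics, pixels), "R" (3x3) and "t" (3): a world point X has camera coordinates R X + t. Camera axes: x right, y down, z forward; pixel columns grow to the right and rows downward; lengths in mm; the calibration is good to about 2 mm. A picture is of the moment at which its call begins. camera_info takes no time and is no camera call.
- ctrl.finish_job(): hands the job in, once; it reports no verdict.
Trained networks look in the newest picture that a camera, given by its name, has taken for a name from the list of things; names that differ only in an ending like _2 or _b are one class to them, and where a whole thing is asked for, a point or a joint stands for the part that bears it (a point fixed in the world has none). Each returns a list of dicts, best first, with "score" (0 to 1); they miss things now and then, are a little off and sometimes report something else, mostly with a low value. They report only what shows in the picture. A call takes as long as a camera call.
- viewer.find_in(camera, label): "location" ([column, row] as shares, 0 to 1, of the picture: columns of its width, rows of its height, amid what is visible of it).
The state is a dict: "clock": time; "qpos": joint angles; "qd": joint speeds; "tau": joint torques, N m; "eef_pos": TCP position; "tool_rot": TCP orientation; "force": force on the tool from outside, world axes, zero at the start; "torque": the same for the moment, N m; "width": finger opening in mm.
Only numpy, scipy, OpenCV 4.12 (cv2) and the standard library are available. Lean on these libraries where they do the work, as an engineer would, in place of code of your own. Each camera call takes 0.05 s, during which the arm holds its last target. There are 200 camera calls.

## Working session

There is one attempt and no reset: what is moved stays moved. The work goes in short steps, Python scripts to look and compute and a tool call to move; the robot and the scene stay as the last step left them, time stands still between calls to the robot, and variables do not carry over. Pictures are saved under pics/ and viewed, about 8 in all and at most 12, crops included, and the job is handed in when it is done.

Besides the shell and the picture viewer there is one more tool, called after "Request:" as a command line: name --argument value ..., lists and objects as JSON in quotes. apply_moves: Moves the arm, as the interface text tells. Scaled input: -1 to 1 covers 50 mm each way for a shift and 6 degrees each way for a turn. Its arguments: {"type":"object","properties":{"series":{"type":"array","items":{"type":"array","items":{"type":"array","items":{"type":"number"}}}},"claw":{"type":"number"}},"required":["series"]}

```bash
mkdir -p pics; ls; python3 - <<'E'
from cell import ctrl, viewer
import cv2
s=ctrl.read_state();print({k:s[k] for k in('clock','eef_pos','tool_rot','width','force')})
for c in('top','side'):
    cv2.imwrite(f'pics/{c}0.png',viewer.get_image(c)); i=viewer.camera_info(c);print(c,i)
    for n in('carton','dock','rail_left','rail_right'):
        print(n,[(r['score'],r['location'][0]*640,r['location'][1]*400) for r in viewer.find_in(c,n)[:2]])
E
```

```text
pics
{'clock': 0.0, 'eef_pos': array([233.44753727, 605.95035043, 230.38347997]), 'tool_rot': array([3.14154958e+00, 1.90837353e-03, 1.20305108e+00]), 'width': 85.49527353244571, 'force': array([-0.52495415,  0.83362581, -0.58058874])}
top {'K': array([[411.50184916,   0.        , 319.5108235 ],
       [  0.        , 411.50184916, 190.72352838],
       [  0.        ,   0.        ,   1.        ]]), 'R': array([[ 0.02938946, -0.9994973 , -0.01189107],
       [-0.98597199, -0.02703222, -0.16470731],
       [ 0.16430307,  0.01656492, -0.98627081]]), 't': array([ 42.72342335, 599.48896129, 936.95824301])}
carton [(0.89, 327.168, 241.52)]
dock [(0.93, 332.8, 198.67999999999998)]
rail_left [(0.67, 307.2, 178.32)]
rail_right [(0.58, 353.6, 176.4)]
side {'K': array([[431.43045475,   0.        , 323.33472985],
       [  0.        , 431.43045475, 197.04318941],
       [  0.        ,   0.        ,   1.        ]]), 'R': array([[ 0.9823098 , -0.18683626,  0.01263624],
       [-0.10880664, -0.62437596, -0.77350874],
       [ 0.15240924,  0.75845031, -0.63365965]]), 't': array([-574.99419586,  139.61075963, 1041.90867992])}
carton [(0.84, 286.08, 209.60000000000002), (0.63, 369.024, 298.72)]
dock [(0.69, 319.808, 224.32)]
rail_left [(0.7, 332.416, 196.6)]
rail_right [(0.8, 346.62399999999997, 225.0)]
```

```bash
python3 - <<'E'
import cv2
a=cv2.imread('pics/top0.png')[100:325,180:480];cv2.imwrite('pics/top0c.png',cv2.resize(a,None,fx=2.6,fy=2.6,interpolation=cv2.INTER_CUBIC))
E
```

```text
(no output)
```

View pics/side0.png

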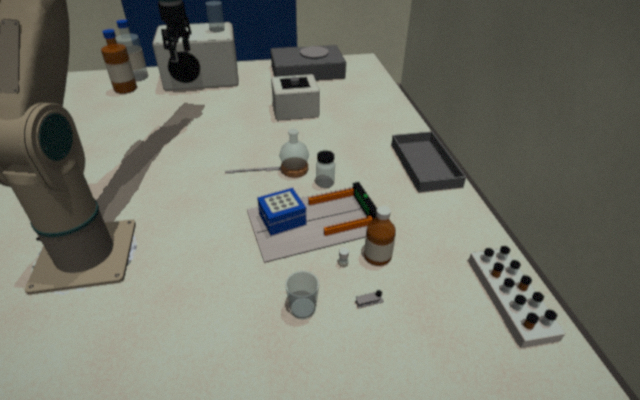

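View pics/top0c.png

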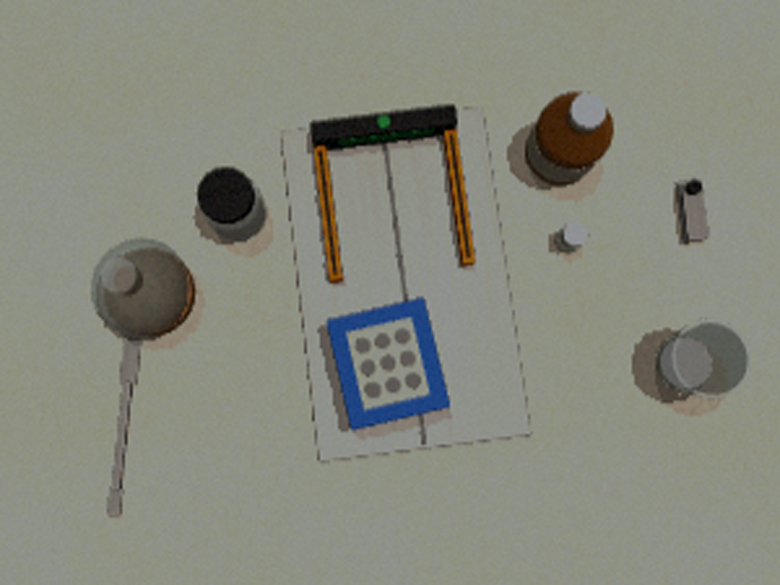

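```bash
cat > h.py <<'E'
from cell import ctrl, viewer
import cv2, numpy as np, json
from scipy.optimize import minimize
def proj(c,P):
    i=viewer.camera_info(c); q=(np.asarray(P)@i['R'].T+i['t'])@i['K'].T
    return q[:,:2]/q[:,2:]
def mask(im,lo,hi):
    return cv2.inRange(cv2.cvtColor(im,cv2.COLOR_BGR2HSV),lo,hi)
def box(p,x0,x1,y0,y1,z0,z1):
    c,s=np.cos(p[2]),np.sin(p[2])
    return np.array([[p[0]+c*x-s*y,p[1]+s*x+c*y,z] for x in(x0,x1) for y in(y0,y1) for z in(z0,z1)])
S=8
def render(c,boxes,win):
    m=np.zeros((win[3]*S,win[2]*S),np.uint8)
    for b in boxes:
        q=(proj(c,b)-win[:2]+.5)*S-.5
        cv2.fillConvexPoly(m,cv2.convexHull(np.round(q*16).astype(np.int32)),255,shift=4)
    return cv2.resize(m,(win[2],win[3]),interpolation=cv2.INTER_AREA)/255.
def fit(obs,mk,p0):
    "obs {cam:mask}; mk(p)->boxes"
    wins={}
    for c,m in obs.items():
        x,y,w,h=cv2.boundingRect(m); wins[c]=(x-15,y-15,w+30,h+30)
    def cost(u):
        p=[u[0],u[1],u[2]/50]; t=0
        for c,m in obs.items():
            w=wins[c]; a=m[w[1]:w[1]+w[3],w[0]:w[0]+w[2]]/255.; r=render(c,mk(p),w)
            t+=1-np.minimum(a,r).sum()/np.maximum(a,r).sum()
        return t/len(obs)
    best=None
    u=np.array([p0[0],p0[1],p0[2]*50])
    for k in(10,3):
        r=minimize(cost,u,method='Nelder-Mead',options=dict(initial_simplex=np.vstack([u,u+np.eye(3)*k]),xatol=.05,fatol=1e-5)); u=r.x
    return np.array([u[0],u[1],u[2]/50]),r.fun
def hullmask(m):
    n,l,st,_=cv2.connectedComponentsWithStats(m)
    i=1+np.argmax(st[1:,4]); o=np.zeros_like(m)
    cv2.fillConvexPoly(o,cv2.convexHull(cv2.findNonZero((l==i).astype(np.uint8))),255); return o
def roi(m,x0,x1,y0,y1):
    o=np.zeros_like(m);o[y0:y1,x0:x1]=m[y0:y1,x0:x1];return o
def cartonmask(c,im):
    m=mask(im,(100,120,40),(130,255,255))
    m=roi(m,*((270,390,120,300) if c=='top' else (240,390,160,270)))
    return hullmask(cv2.morphologyEx(m,cv2.MORPH_CLOSE,np.ones((5,5))))
CB=lambda p:[box(p,-50,50,-45,45,8,70)]
def rel(p,d):
    c,s=np.cos(d[2]),np.sin(d[2]); v=np.array(p[:2])-d[:2]
    return np.array([c*v[0]+s*v[1],-s*v[0]+c*v[1],np.degrees(p[2]-d[2])])
E
python3 - <<'E'
from h import *
obs={};oc={}
for c in('top','side'):
    im=cv2.imread(f'pics/{c}0.png')
    oc[c]=cartonmask(c,im)
    m=mask(im,(5,130,60),(22,255,255))
    obs[c]=roi(m,*((290,365,145,212) if c=='top' else (300,366,180,240)))
    print(c,cv2.boundingRect(oc[c]),cv2.boundingRect(obs[c]))
RB=lambda p:[box(p,0,130,57,69,8,30),box(p,0,130,-69,-57,8,30)]
i=viewer.camera_info('top')
def unp(u,v,z):
    C=-i['R'].T@i['t'];d=i['R'].T@np.linalg.inv(i['K'])@[u,v,1];return C+d*(z-C[2])/d[2]
a=unp(180+400/2.6,100+272/2.6,30);b=unp(180+384/2.6,100+138/2.6,30)
print('guess',a,b)
g=[a[0],a[1],np.arctan2(*(b-a)[1::-1])]
cg=unp(327,241,70); print(cg)
for k in(['top'],['side'],['top','side']):
    d=fit({c:obs[c] for c in k},RB,g); p=fit({c:oc[c] for c in k},CB,[cg[0],cg[1],g[2]+.1])
    print(k,d,p,rel(p[0],d[0]))
# plate corners from crop
for u,v in((282,130),(485,106),(530,435),(319,461)): print(rel([*unp(180+u/2.6,100+v/2.6,8)[:2],0],d[0])[:2])
for n,h in(('trap_bottle',100),('amber_bottle',150),('flask',137),('beaker',85),('vial',45)):
    L=viewer.find_in('top',n)[0]['location'];print(n,rel([*unp(L[0]*640,L[1]*400,h/2)[:2],0],d[0])[:2])
E
```

```text
top (306, 215, 47, 50) (301, 150, 62, 59)
side (258, 188, 48, 47) (309, 188, 57, 47)
guess [568.06617906  24.19887121  30.        ] [696.72024486  42.53399269  30.        ]
[477.9042689   38.71933213  70.        ]
['top'] (array([5.69663917e+02, 2.28389545e+01, 1.52261762e-01]), np.float64(0.2820722599034071)) (array([4.81756855e+02, 3.48160535e+01, 2.60490953e-01]), np.float64(0.026085724693406753)) [-85.07341016  25.17175631   6.20107587]
['side'] (array([5.70728092e+02, 2.41851023e+01, 1.56144175e-01]), np.float64(0.2545686036210495)) (array([4.81085292e+02, 3.64995817e+01, 1.94339476e-01]), np.float64(0.06916104895989583)) [-86.63719774  26.10505728   2.18842955]
['top', 'side'] (array([5.69948296e+02, 2.28125109e+01, 1.53887968e-01]), np.float64(0.2696471714959077)) (array([4.81696508e+02, 3.47997090e+01, 2.49280846e-01]), np.float64(0.0536039917963545)) [-85.37146763  25.37288966   5.46560934]
[154.71312176  97.18331357]
[ 153.44677557 -103.19792564]
[-165.82022205  -99.42488571]
[-165.05588688   98.50755043]
trap_bottle [ 77.58250675 159.95631504]
amber_bottle [  95.33728772 -161.65036701]Traceback (most recent call last):
  File "<stdin>", line 23, in <module>
IndexError: list index out of range
```

Request:
apply_moves --series '[[[0, 0, 0, 0, 0, 1], [0, 0, 0, 0, 0, 1], [0, 0, 0, 0, 0, 1], [0, 0, 0, 0, 0, 1], [0, 0, 0, 0, 0, 1]]]' --claw -0.1

```text
clock: 1.27
eef_pos: [233.7, 606.6, 231.4]
tool_rot: [-3.141, -0.0, 0.676]
force: [0.7, -0.8, 0.9]
width: 38.1
```

Request:
apply_moves --series '[[[0, 0, 0, 0, 0, 1], [0, 0, 0, 0, 0, 1], [0, 0, 0, 0, 0, 1], [0, 0, 0, 0, 0, 1], [0, 0, 0, 0, 0, 1]]]'

```text
clock: 1.9
eef_pos: [233.6, 606.6, 231.3]
tool_rot: [-3.141, 0.0, 0.152]
force: [-0.6, -0.1, 0.4]
width: 38.5
```

```bash
cat >> h.py <<'E'
D=np.array([570,22.3,.1525])
def st():
    s=ctrl.read_state(); e=s['eef_pos']; print('t',s['clock'],'dock',rel([e[0],e[1],s['tool_rot'][2]],D).round(2),'z',e[2].round(1),'rot',s['tool_rot'].round(3),'w',round(s['width'],1),'F',s['force'].round(1))
    return s
E
python3 - <<'E'
from h import *
st()
i=viewer.camera_info('top')
def unp(u,v,z):
    C=-i['R'].T@i['t'];d=i['R'].T@np.linalg.inv(i['K'])@[u,v,1];return C+d*(z-C[2])/d[2]
for n,u,v,z in(('flask ring',144,290,45),('neck',122,275,135),('spat',115,515,3),('beaker',702,358,40),('vial',572,238,40)): print(n,rel([*unp(180+u/2.6,100+v/2.6,z)[:2],0],D)[:2])
E
```

```text
t 1.9 dock [-243.77  628.62   -0.  ] z 231.3 rot [-3.141  0.     0.152] w 38.5 F [-0.6 -0.1  0.4]
flask ring [  9.19225022 238.93549705]
neck [ 11.35371149 237.97868682]
spat [-190.95654023  292.99173622]
beaker [-115.44679804 -260.19113603]
vial [   8.81234376 -160.08868649]
```

Request:
apply_moves --series '[[[0.212, 0.69, 0, 0, 0, 0], [0.212, 0.69, 0, 0, 0, 0], [0.212, 0.69, 0, 0, 0, 0], [0.212, 0.69, 0, 0, 0, 0], [0.212, 0.69, 0, 0, 0, 0]]]'

```text
clock: 2.52
eef_pos: [313.3, 443.5, 231.5]
tool_rot: [-3.141, -0.0, 0.156]
force: [0.3, -0.7, -0.3]
width: 38.3
```

Request:
apply_moves --series '[[[0.212, 0.69, 0, 0, 0, 0], [0.212, 0.69, 0, 0, 0, 0], [0.212, 0.69, 0, 0, 0, 0], [0.212, 0.69, 0, 0, 0, 0], [0.212, 0.69, 0, 0, 0, 0]]]'

```text
clock: 3.15
eef_pos: [392.5, 281.3, 231.6]
tool_rot: [-3.141, -0.001, 0.156]
force: [-0.3, 0.3, -0.1]
width: 38.8
```

Request:
apply_moves --series '[[[0.212, 0.69, 0, 0, 0, 0], [0.212, 0.69, 0, 0, 0, 0], [0.212, 0.69, 0, 0, 0, 0], [0.212, 0.69, 0, 0, 0, 0], [0.212, 0.69, 0, 0, 0, 0]]]'

```text
clock: 3.78
eef_pos: [471.7, 119.0, 231.6]
tool_rot: [-3.141, -0.001, 0.156]
force: [-0.7, -0.9, 0.2]
width: 38.3
```

```bash
python3 -c "
from h import *
st()"
```

```text
t 3.775 dock [-82.5  110.56   0.2 ] z 231.6 rot [-3.141e+00 -1.000e-03  1.560e-01] w 38.3 F [-0.7 -0.9  0.2]
```

Request:
apply_moves --series '[[[-0.01, 0, 0.83, 0, 0, 0], [-0.01, 0, 0.83, 0, 0, 0], [-0.01, 0, 0.83, 0, 0, 0], [-0.01, 0, 0.83, 0, 0, 0], [-0.01, 0, 0.83, 0, 0, 0]]]'

```text
clock: 4.4
eef_pos: [469.2, 119.9, 22.7]
tool_rot: [-3.141, -0.001, 0.156]
force: [-0.0, -0.2, 0.3]
width: 38.2
```

Request:
apply_moves --series '[[[0, 0.08, 0, 0, 0, 0], [0, 0.08, 0, 0, 0, 0], [0, 0.08, 0, 0, 0, 0], [0, 0.08, 0, 0, 0, 0], [0, 0.08, 0, 0, 0, 0]]]'

```text
clock: 5.03
eef_pos: [472.2, 99.7, 24.6]
tool_rot: [-3.141, -0.001, 0.156]
force: [-0.2, -0.2, -0.6]
width: 38.4
```

Request:
apply_moves --series '[[[0, 0.06, 0, 0, 0, 0], [0, 0.06, 0, 0, 0, 0], [0, 0.06, 0, 0, 0, 0], [0, 0.06, 0, 0, 0, 0], [0, 0.06, 0, 0, 0, 0]]]'

```text
clock: 5.65
eef_pos: [474.1, 85.0, 23.8]
tool_rot: [-3.141, -0.0, 0.156]
force: [0.9, 1.9, 1.0]
width: 38.5
```

```bash
cat >> h.py <<'E'
def look(tag):
    st(); 
    for c in('top','side'):
        im=viewer.get_image(c);cv2.imwrite(f'pics/{c}{tag}.png',im)
        p=fit({c:cartonmask(c,im)},CB,[*C0(),D[2]]) if 0 else None
    return
def look(tag,g):
    st();im=viewer.get_image('top');cv2.imwrite(f'pics/top{tag}.png',im)
    c,s=np.cos(D[2]),np.sin(D[2])
    p=fit({'top':cartonmask('top',im)},CB,[D[0]+c*g[0]-s*g[1],D[1]+s*g[0]+c*g[1],D[2]])
    print('carton',rel(p[0],D).round(2),round(p[1],3))
E
python3 -c "
from h import *
look('1',(-85,22))
a=cv2.imread('pics/top1.png')[100:325,180:480];cv2.imwrite('pics/top1c.png',cv2.resize(a,None,fx=2.6,fy=2.6,interpolation=cv2.INTER_CUBIC))"
```

```text
t 5.65 dock [-85.21  76.54   0.2 ] z 23.8 rot [-3.141 -0.     0.156] w 38.5 F [0.9 1.9 1. ]
carton [-87.84   9.92   4.92] 0.294
```

View pics/top1c.png

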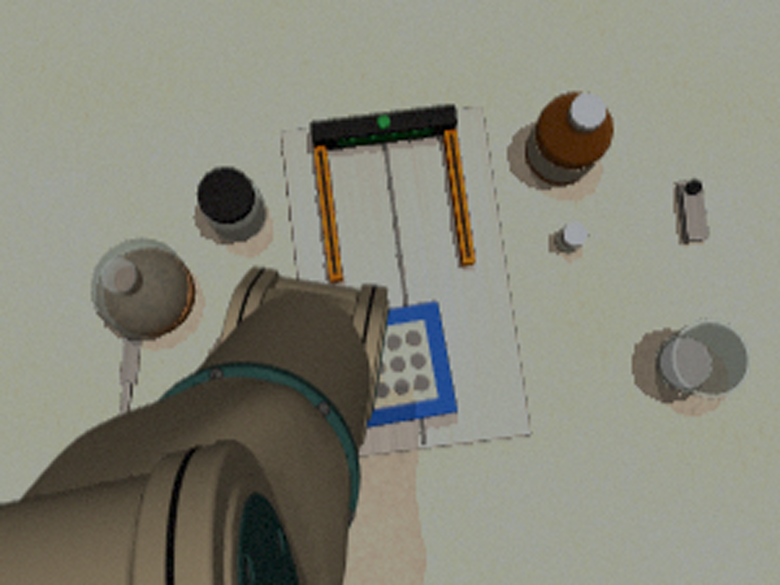

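Request:
apply_moves --series '[[[0, 0.07, 0, 0, 0, 0], [0, 0.07, 0, 0, 0, 0], [0, 0.07, 0, 0, 0, 0], [0, 0.07, 0, 0, 0, 0], [0, 0.07, 0, 0, 0, 0]]]'

```text
clock: 6.32
eef_pos: [476.4, 67.5, 23.7]
tool_rot: [-3.141, 0.001, 0.156]
force: [-0.1, 2.0, 0.5]
width: 38.6
```

Request:
apply_moves --series '[[[0, 0, 0, 0, 0, 0], [0, -0.1, 0, 0, 0, 0], [0, -0.4, 0, 0, 0, 0], [0, -0.5, 0, 0, 0, 0], [0, 0, -0.9, 0, 0, 0]]]'

```text
clock: 6.95
eef_pos: [466.4, 119.2, 66.9]
tool_rot: [-3.141, 0.007, 0.16]
force: [-0.1, -0.5, 0.4]
width: 38.6
```

Request:
apply_moves --series '[[[0, 0, -0.9, 0, 0, 0], [0, -0.9, -0.9, 0, 0, 0], [0, -0.9, 0, 0, 0, 0], [0, -0.9, 0, 0, 0, 0], [0, 0, 0, 0, 0, 0]]]'

```text
clock: 7.58
eef_pos: [446.7, 254.4, 157.8]
tool_rot: [-3.14, -0.0, 0.163]
force: [0.3, 0.2, -0.4]
width: 38.6
```

```bash
python3 -c "
from h import *
look('2',(-85,2))
a=cv2.imread('pics/top2.png')[100:325,180:480];cv2.imwrite('pics/top2c.png',cv2.resize(a,None,fx=2.6,fy=2.6,interpolation=cv2.INTER_CUBIC))"
```

```text
t 7.575 dock [-86.62 248.1    0.62] z 157.8 rot [-3.14  -0.     0.163] w 38.6 F [ 0.3  0.2 -0.4]
carton [-89.55   0.     0.36] 0.027
```

View pics/top2c.png

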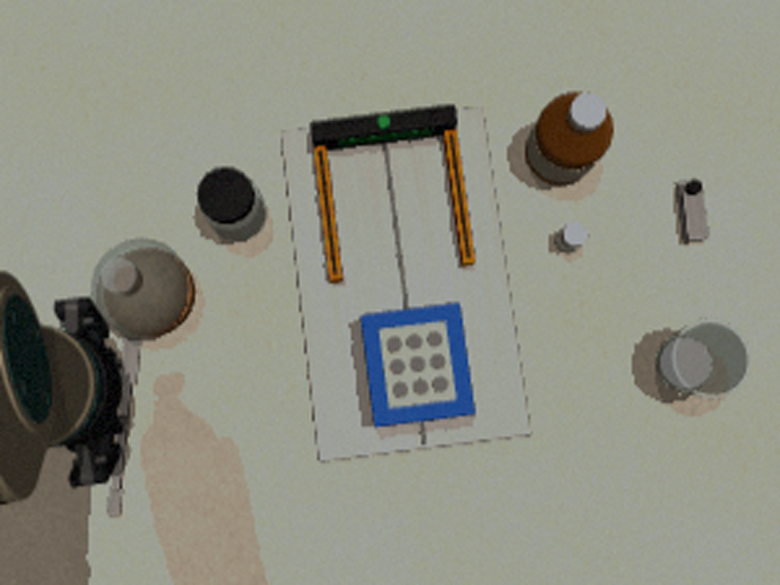

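Request:
apply_moves --series '[[[0, 0, 0, 0, 0, -0.993], [0, 0, 0, 0, 0, -0.993], [0, 0, 0, 0, 0, -0.993], [0, 0, 0, 0, 0, -0.993], [0, 0, 0, 0, 0, -0.993]]]'

```text
clock: 8.25
eef_pos: [448.4, 247.8, 157.9]
tool_rot: [3.141, 0.001, 0.677]
force: [-0.5, 0.5, 0.1]
width: 38.2
```

Request:
apply_moves --series '[[[0, 0, 0, 0, 0, -0.993], [0, 0, 0, 0, 0, -0.993], [0, 0, 0, 0, 0, -0.993], [0, 0, 0, 0, 0, -0.993], [0, 0, 0, 0, 0, -0.993]]]'

```text
clock: 8.88
eef_pos: [448.4, 247.7, 157.8]
tool_rot: [3.141, 0.001, 1.196]
force: [0.4, -0.7, 0.5]
width: 38.0
```

Request:
apply_moves --series '[[[0, 0, 0, 0, 0, -0.993], [0, 0, 0, 0, 0, -0.993], [0, 0, 0, 0, 0, -0.993], [0, 0, 0, 0, 0, -0.993], [0, 0, 0, 0, 0, -0.993]]]'

```text
clock: 9.5
eef_pos: [448.4, 247.7, 157.8]
tool_rot: [-3.141, 0.001, 1.717]
force: [0.3, 0.4, -0.4]
width: 38.5
```

Request:
apply_moves --series '[[[-0.8, -0.25, 0, 0, 0, 0], [-0.8, -0.25, 0, 0, 0, 0], [-0.8, -0.25, 0, 0, 0, 0], [-0.8, -0.25, 0, 0, 0, 0], [-0.8, -0.25, 0, 0, 0, 0]]]'

```text
clock: 10.12
eef_pos: [414.5, 39.9, 157.9]
tool_rot: [-3.141, 0.001, 1.713]
force: [1.2, 0.9, -0.4]
width: 38.4
```

Request:
apply_moves --series '[[[-0.48, -0.125, 0, 0, 0, 0], [-0.48, -0.125, 0, 0, 0, 0], [0, 0, 0, 0, 0, 0], [0, 0, 0, 0, 0, 0], [0, 0, 0, 0, 0, 0]]]'

```text
clock: 10.75
eef_pos: [409.8, -5.9, 158.0]
tool_rot: [3.141, -0.0, 1.717]
force: [-0.3, 0.0, 0.1]
width: 38.4
```

```bash
python3 -c "
from h import *
st()"
```

```text
t 10.75 dock [-162.59   -3.5    89.62] z 158.0 rot [ 3.141 -0.     1.717] w 38.4 F [-0.3  0.   0.1]
```

Request:
apply_moves --series '[[[0.06, 0, 0.67, 0, 0, -0.06], [0, 0, 0.67, 0, 0, 0], [0, 0, 0.67, 0, 0, 0], [0, 0, 0.67, 0, 0, 0], [0, 0, 0, 0, 0, 0]]]'

```text
clock: 11.38
eef_pos: [406.8, -8.5, 47.7]
tool_rot: [-3.13, 0.013, 1.725]
force: [-0.6, 1.0, 0.2]
width: 38.1
```

Request:
apply_moves --series '[[[0, 0.08, 0, 0, 0, 0], [0, 0.08, 0, 0, 0, 0], [0, 0.08, 0, 0, 0, 0], [0, 0.08, 0, 0, 0, 0], [0, 0.08, 0, 0, 0, 0]]]'

```text
clock: 12.0
eef_pos: [425.9, -6.6, 48.5]
tool_rot: [-3.129, 0.016, 1.722]
force: [-3.8, -0.4, 2.5]
width: 38.5
```

Request:
apply_moves --series '[[[0, 0.08, 0, 0, 0, 0], [0, 0.08, 0, 0, 0, 0], [0, 0.08, 0, 0, 0, 0], [0, 0.08, 0, 0, 0, 0], [0, 0, 0, 0, 0, 0]]]'

```text
clock: 12.62
eef_pos: [444.4, -3.4, 48.3]
tool_rot: [-3.134, 0.014, 1.722]
force: [-1.5, -0.8, 0.3]
width: 38.4
```

```bash
python3 -c "
from h import *
look('3',(-62,0))
a=cv2.imread('pics/top3.png')[100:325,180:480];cv2.imwrite('pics/top3c.png',cv2.resize(a,None,fx=2.6,fy=2.6,interpolation=cv2.INTER_CUBIC))"
```

```text
t 12.625 dock [-128.01   -6.36   89.92] z 48.3 rot [-3.134  0.014  1.722] w 38.4 F [-1.5 -0.8  0.3]
carton [-54.89   2.12  -3.52] 0.532
```

View pics/top3c.png

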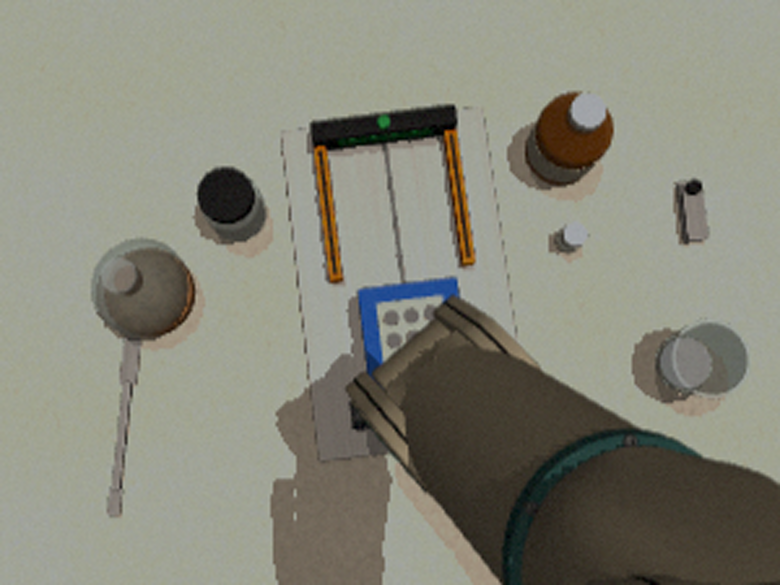

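Request:
apply_moves --series '[[[0, -0.1, 0, 0, 0, 0], [0.12, 0, 0.12, 0, 0, 0], [0, 0, 0.2, 0, 0, 0], [0, 0, 0.2, 0, 0, 0], [0, 0, 0, 0, 0, 0]]]'

```text
clock: 13.3
eef_pos: [436.7, 1.3, 21.4]
tool_rot: [-3.131, 0.015, 1.723]
force: [0.0, 0.3, -0.8]
width: 38.5
```

```bash
python3 -c "
from h import *
st()"
```

```text
t 13.3 dock [-134.96   -0.52   89.99] z 21.4 rot [-3.131  0.015  1.723] w 38.5 F [ 0.   0.3 -0.8]
```

Request:
apply_moves --series '[[[0, 0.08, 0, 0, 0, 0], [0, 0.08, 0, 0, 0, 0], [0, 0.08, 0, 0, 0, 0], [0, 0.08, 0, 0, 0, 0], [0, 0.08, 0, 0, 0, 0]]]'

```text
clock: 13.92
eef_pos: [457.1, 3.9, 22.2]
tool_rot: [-3.132, 0.015, 1.722]
force: [-1.1, -0.1, -0.4]
width: 38.6
```

Request:
apply_moves --series '[[[0, 0.08, 0, 0, 0, 0], [0, 0.08, 0, 0, 0, 0], [0, 0.08, 0, 0, 0, 0], [0, 0.08, 0, 0, 0, 0], [0, 0.08, 0, 0, 0, 0]]]'

```text
clock: 14.55
eef_pos: [476.9, 7.1, 22.0]
tool_rot: [-3.132, 0.015, 1.722]
force: [-3.1, -0.3, 1.2]
width: 38.5
```

```bash
python3 -c "
from h import *
look('4',(-37,0))
a=cv2.imread('pics/top4.png')[120:270,270:400];cv2.imwrite('pics/top4c.png',cv2.resize(a,None,fx=4,fy=4,interpolation=cv2.INTER_CUBIC))"
```

```text
t 14.55 dock [-94.32  -0.91  89.93] z 22.0 rot [-3.132  0.015  1.722] w 38.5 F [-3.1 -0.3  1.2]
carton [-29.61   1.25  -0.76] 0.629
```

View pics/top4c.png

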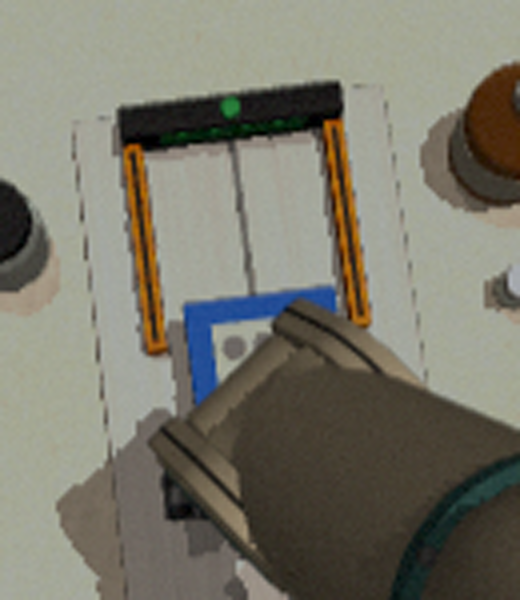

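```bash
python3 - <<'E'
from h import *
i=viewer.camera_info('top')
def unp(u,v,z):
    C=-i['R'].T@i['t'];d=i['R'].T@np.linalg.inv(i['K'])@[u,v,1];return C+d*(z-C[2])/d[2]
im=cv2.imread('pics/top0.png').astype(float)
for s in('0','2'):
    im=cv2.imread(f'pics/top{s}.png')
    m=roi(mask(im,(5,130,60),(22,255,255)),290,365,145,212); m=cv2.morphologyEx(m,cv2.MORPH_CLOSE,np.ones((3,3)))
    RB=lambda p:[box(p,0,130,57,69,8,30),box(p,0,130,-69,-57,8,30)]
    d,f=fit({'top':m},RB,D); print('rails',d,f, 'in D',rel(d,D))
# grey line: darkest column per row, rows 158..212, white plate
g=cv2.cvtColor((im),cv2.COLOR_BGR2GRAY).astype(float)
P=[]
for v in range(158,212):
    u0=int(round(180+(388+(v-155)*.31)/2.6+ (0))); 
    u0=int(round(329+ (v-155)*(405-387)/(300-143)))
    w=g[v,u0-4:u0+5]; k=np.clip(np.median(w)-w-3,0,None)
    if k.sum()>0: P.append(unp(u0-4+(k*np.arange(9)).sum()/k.sum(),v,8)[:2])
Q=np.array([rel([*p,0],D)[:2] for p in P]); 
a=np.polyfit(Q[:,0],Q[:,1],1);r=Q[:,1]-np.polyval(a,Q[:,0]);k=abs(r)<2;a=np.polyfit(Q[k,0],Q[k,1],1);print('line in D: y0',a[1],'deg',np.degrees(np.arctan(a[0])),r.std(),k.sum())
# carton front edge now
for u,v in((186,304),(336,288)): print('front corner',rel([*unp(270+u/4,120+v/4,70)[:2],0],D)[:2])
im=cv2.imread('pics/top2.png')
for u,v in((361,315),(461,304)): print('front corner pic2',rel([*unp(180+u/2.6,100+v/2.6,70)[:2],0],D)[:2])
E
```

```text
rails [5.69687310e+02 2.28097700e+01 1.53624298e-01] 0.15116854332812224 in D [-0.23162253  0.5513545   0.06441754]
rails [5.69866547e+02 2.28615668e+01 1.52830538e-01] 0.12376341961404214 in D [-0.04659725  0.5753223   0.01893841]
line in D: y0 0.5929111679594807 deg 0.05374219161920166 0.3039065135120573 54
front corner [18.48047316 41.45969554]
front corner [ 16.93984432 -46.9755812 ]
front corner pic2 [-40.80832318  43.23742281]
front corner pic2 [-42.10818526 -46.58554444]
```

Request:
apply_moves --series '[[[0, 0.08, 0, 0, 0, 0], [0, 0.08, 0, 0, 0, 0], [0, 0.08, 0, 0, 0, 0], [0, 0.08, 0, 0, 0, 0], [0, 0.08, 0, 0, 0, 0]]]'

```text
clock: 15.22
eef_pos: [496.7, 10.1, 21.8]
tool_rot: [-3.132, 0.015, 1.722]
force: [-3.3, -1.0, 0.7]
width: 38.2
```

Request:
apply_moves --series '[[[0, 0.08, 0, 0, 0, 0], [0, 0.08, 0, 0, 0, 0], [0, 0.08, 0, 0, 0, 0], [0, 0.08, 0, 0, 0, 0], [0, 0.08, 0, 0, 0, 0]]]'

```text
clock: 15.85
eef_pos: [516.5, 13.1, 21.6]
tool_rot: [-3.132, 0.015, 1.722]
force: [-3.4, -1.6, 0.6]
width: 38.6
```

```bash
python3 -c "
from h import *
look('5',(5,-1))
a=cv2.imread('pics/top5.png')[120:270,270:400];cv2.imwrite('pics/top5c.png',cv2.resize(a,None,fx=4,fy=4,interpolation=cv2.INTER_CUBIC))"
```

```text
t 15.85 dock [-54.29  -0.94  89.94] z 21.6 rot [-3.132  0.015  1.722] w 38.6 F [-3.4 -1.6  0.6]
carton [10.47  0.43 -0.22] 0.821
```

View pics/top5c.png

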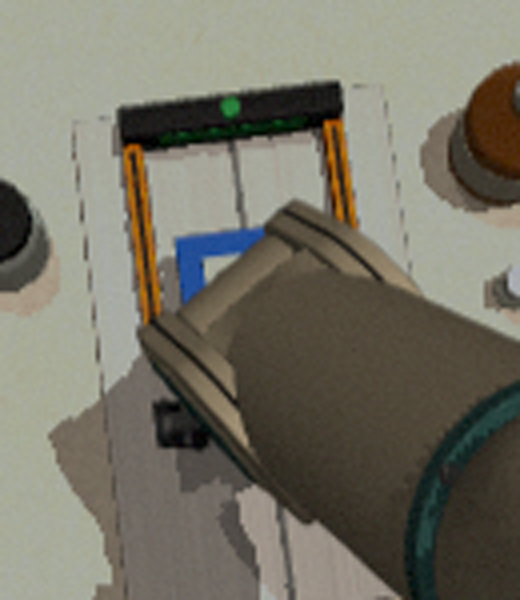

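Request:
apply_moves --series '[[[0, 0.08, 0, 0, 0, 0], [0, 0.08, 0, 0, 0, 0], [0, 0.08, 0, 0, 0, 0], [0, 0.08, 0, 0, 0, 0], [0, 0.08, 0, 0, 0, 0]]]'

```text
clock: 16.52
eef_pos: [536.3, 16.1, 21.4]
tool_rot: [-3.132, 0.015, 1.722]
force: [-2.5, -0.4, 0.8]
width: 38.6
```

Request:
apply_moves --series '[[[0, 0.08, 0, 0, 0, 0], [0, 0.08, 0, 0, 0, 0], [0, 0.08, 0, 0, 0, 0], [0, 0.08, 0, 0, 0, 0], [0, 0.08, 0, 0, 0, 0]]]'

```text
clock: 17.15
eef_pos: [556.0, 19.1, 21.2]
tool_rot: [-3.132, 0.015, 1.722]
force: [-2.4, 0.0, 0.7]
width: 38.4
```

Request:
apply_moves --series '[[[0, 0.08, 0, 0, 0, 0], [0, 0.08, 0, 0, 0, 0], [0, 0.08, 0, 0, 0, 0], [0, 0.06, 0, 0, 0, 0], [0, 0.06, 0, 0, 0, 0]]]'

```text
clock: 17.77
eef_pos: [573.7, 21.8, 21.0]
tool_rot: [-3.132, 0.015, 1.722]
force: [-3.0, -0.8, 1.3]
width: 38.6
```

Request:
apply_moves --series '[[[0, 0.03, 0, 0, 0, 0], [0, 0.03, 0, 0, 0, 0], [0, 0.03, 0, 0, 0, 0], [0, 0.03, 0, 0, 0, 0], [0, 0.03, 0, 0, 0, 0]]]'

```text
clock: 18.4
eef_pos: [581.1, 22.9, 21.0]
tool_rot: [-3.132, 0.015, 1.722]
force: [-2.8, -0.2, 2.4]
width: 38.5
```

```bash
python3 -c "
from h import *
st()"
```

```text
t 18.4 dock [11.03 -1.04 89.94] z 21.0 rot [-3.132  0.015  1.722] w 38.5 F [-2.8 -0.2  2.4]
```

Now creep to the stop, watching force.

Request:
apply_moves --series '[[[0, 0.02, 0, 0, 0, 0], [0, 0.02, 0, 0, 0, 0], [0, 0.02, 0, 0, 0, 0], [0, 0.02, 0, 0, 0, 0], [0, 0.02, 0, 0, 0, 0]]]'

```text
clock: 19.02
eef_pos: [584.8, 23.4, 20.7]
tool_rot: [-3.13, 0.015, 1.722]
force: [-5.8, -0.7, 2.2]
width: 38.6
```

Request:
apply_moves --series '[[[0, 0.01, 0, 0, 0, 0], [0, 0.01, 0, 0, 0, 0], [0, 0.01, 0, 0, 0, 0], [0, 0.01, 0, 0, 0, 0], [0, 0.01, 0, 0, 0, 0]]]'

```text
clock: 19.65
eef_pos: [584.8, 23.1, 20.3]
tool_rot: [-3.125, 0.016, 1.723]
force: [-9.9, -2.4, 5.0]
width: 38.3
```

Request:
apply_moves --series '[[[0, 0.02, 0, 0, 0, 0], [0, 0, 0, 0, 0, 0], [0, -0.1, 0, 0, 0, 0], [0, -0.3, 0, 0, 0, 0], [0, -0.6, 0, 0, 0, 0]]]'

```text
clock: 20.27
eef_pos: [542.6, 17.7, 21.8]
tool_rot: [-3.138, 0.013, 1.722]
force: [0.4, 0.3, -0.4]
width: 38.6
```

Request:
apply_moves --series '[[[0, -0.7, 0, 0, 0, 0], [0, -0.5, -0.6, 0, 0, 0], [0, 0, -1, 0, 0, 0], [0, 0, -1, 0, 0, 0], [0, 0, -1, 0, 0, 0]]]'

```text
clock: 20.9
eef_pos: [483.6, 11.0, 204.2]
tool_rot: [-3.137, 0.014, 1.722]
force: [1.0, 0.2, 0.4]
width: 38.2
```

Request:
apply_moves --series '[[[0.9, 0, 0, 0, 0, 0], [0.9, 0, 0, 0, 0, 0], [0.9, 0, 0, 0, 0, 0], [0.9, 0, 0, 0, 0, 0], [0.9, 0, 0, 0, 0, 0]]]'

```text
clock: 21.52
eef_pos: [449.2, 235.6, 199.2]
tool_rot: [-3.136, 0.013, 1.722]
force: [-0.2, -0.2, -0.2]
width: 38.5
```

```bash
python3 -c "
from h import *
look('6',(80,-1))
a=cv2.imread('pics/top6.png')[100:325,180:480];cv2.imwrite('pics/top6c.png',cv2.resize(a,None,fx=2.6,fy=2.6,interpolation=cv2.INTER_CUBIC))"
```

```text
t 21.525 dock [-87.02 229.14  89.93] z 199.2 rot [-3.136  0.013  1.722] w 38.5 F [-0.2 -0.2 -0.2]
carton [ 8.069e+01 -4.600e-01  7.000e-02] 0.029
```

View pics/top6c.png

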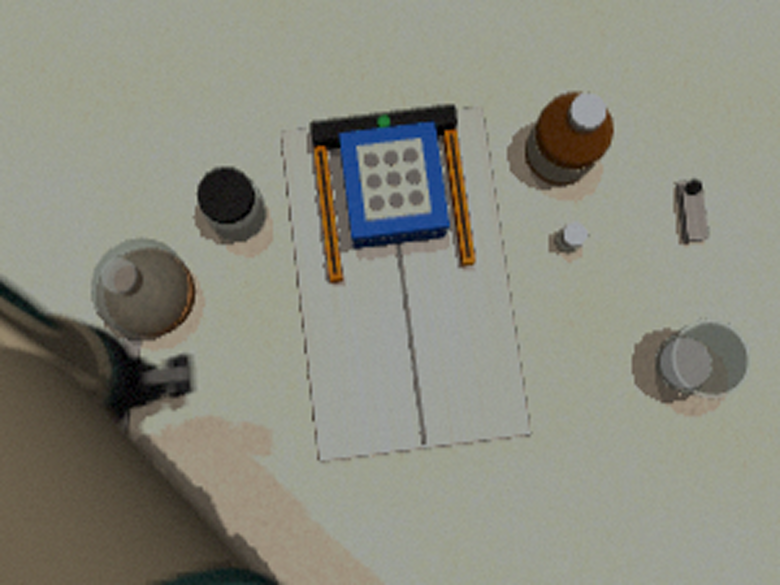

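Carton fit is (80.7, −0.5) mm, 0.07°, against an expected x of 80. It is square to the stop with a gap to both rails (carton edges about 341 and 448 px, rails at 327 and 455 px). The surroundings have not moved and the robot is clear.

```bash
python3 -c "
from cell import ctrl
print(ctrl.finish_job())"
```

```text
the job is handed in; nothing more can be done
None
```

The blue carton is sitting square against the black end stop, and I have handed the job in. Simulated time used was about 22 s of the 72 s allowed.

**What I did:** I pushed the carton sideways with the half-open fingers to centre and square it in front of the lane. Then I pushed it straight down the lane from behind at about 30 mm/s, slowing to a creep near the stop. It seated at about 10 N, after which I backed out along the lane, lifted and moved the arm aside.

**Last checks (top camera):**
- **Position:** the carton is at dock x 80.7 mm, against 80 expected. It is about 1 mm off the lane's middle and 0.1° askew.
- **Rails:** a clear gap shows on both sides, roughly 11 mm each. Wrist force while pushing in the lane stayed at 2–4 N until the stop.
- **Surroundings:** the glassware and clip look unmoved. The arm hides the spatula in the last picture; it was in place in the earlier pictures and the tool stayed well above it.
- **Robot:** about 200 mm above the bench and touching nothing, with force near zero.

**What did not go to plan:**
- The first descent behind the carton stopped short at z 48 mm, at the arm's near reach limit. The first 22 mm or so of pushing was therefore higher on the carton than intended. I backed off and lowered to 21 mm before entering the lane.
- While the arm hid part of the carton, mid-push pictures put it up to about 3 mm right of centre. The unobstructed fits before and after the push showed about 1 mm or less.

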